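# Seat the plug-in module and hold the hinge leaf in line

### The job

Close up the open instrument chassis: first push the plug-in module that stands proud in its socket fully home. Then take the cover leaf with the round hinge knuckle out of its stand (not the one with the plain flat tab), lower it upright between the two knuckles on the chassis so that its knuckle rests in the seat and all the pin holes line up, and finish still gripping it there, steady and upright, ready for a colleague to slide the pin through. Leave the other cover, the hinge pin and the things lying about where they are.

Things in the scene. Friction and masses are not known exactly. Their poses are not given: they have to be found in the camera images.
- chassis: Open-topped aluminium instrument chassis, fixed to the bench, 170 (x) x 160 (y) x 55 mm high, green circuit board inside. Origin at the centre of its underside, z up. An aluminium jamb block 32 (x) x 90 (y) x 55 mm stands against the outside of its +x wall and carries the fixed half of the hinge, two steel knuckles.
- chassis_hinge (a point): Centre of the chassis hinge, on its axis (y) midway between its two knuckles; 101 mm in +x from the chassis origin, 73 mm above the bench; axes parallel to the chassis. Knuckles: 18 mm barrels, 8 mm bore, 22 mm long, 42 mm gap between (y -21 to 21). Under the gap a fixed V seat (45 degree faces, mouth 21 mm wide, 2 mm below the axis) in which an 18 mm barrel rests exactly in line.
- module (a joint): How far the plug-in module is pushed into its socket, in m: 0 = 8 mm proud, 0.008 = fully home against its stop. Starts near 0. Slides straight down, needs about 6 N, and stays where it is left.
- module_top (a point): Centre of the flat top of the plug-in module, a grey block 36 (x) x 42 (y) mm with a white top patch, in a black socket inside the chassis, 30 mm in -x from the chassis origin. When proud its top is about 69 mm above the bench, when home 61 mm (the chassis rim is at 55 mm). Axes parallel to the chassis.
- leaf: The cover leaf to fit: loose aluminium plate, 100 to 200 g, upright in stand_a, either way round fits. Origin under its knuckle, z up, y along its width, x its thickness. Plate 70 mm wide, 27 to 105 mm above the origin; top rail (73 to 105 mm) 9 mm thick, panel below 5 mm. A 34 mm wide, 5 mm thick neck joins it to one round knuckle below: 18 mm diameter, 34 mm long along y, 8 mm bore.
- leaf_knuckle (a point): Centre of the leaf's knuckle, on its bore axis (y), 9 mm above the leaf's origin; axes parallel to the leaf.
- leaf_rail (a point): Centre of the leaf's 9 mm thick, 32 mm high top rail, the place to grip, 89 mm above the leaf's origin; the top edge is 16 mm higher.
- stand_a: Black fixed stand holding the leaf with the round knuckle, base 70 (x) x 100 (y) x 8 mm, two slotted posts at y = +-28 mm, up to 57 mm high. Origin under its centre. The leaf stands in the 11.5 mm wide, 20 mm deep slots with its origin 10 mm above the bench, and lifts straight up out.
- stand_b: The same kind of stand, holding the plain cover.
- blank: The other cover, leave it in its stand: same aluminium plate as the leaf (70 mm wide, top 105 mm above its origin) but with a plain flat tab 26 mm wide and no knuckle. Origin 4 mm under the middle of the tab.
- pin: Steel hinge pin, 5 mm thick, 100 mm long, lying on the bench beside the chassis; stays there. Origin under its middle, x along it.
- meter: Red and black handheld multimeter lying flat, 80 x 165 x 39 mm; bystander. Origin under its centre.
- driver: Screwdriver with red handle, 190 mm long, lying flat; bystander. x along it.
- bottle: White plastic bottle, 48 mm diameter, 95 mm tall, standing; bystander. Origin under its centre.
- tweezers: Steel tweezers, 135 mm long, lying flat; bystander. x along them.
- spool: Small grey spool, 52 mm diameter, 44 mm tall, standing; bystander. Origin under its centre.

How it is judged:
By the outcome, as a careful person would: the job done as asked, in the order asked, and still so for the second after the job is handed in, while the arm keeps its last pose, push and grip.
It also fails if it takes over 48 s, if anything falls off the work surface, if the arm or the gripper's body presses on something with over 40 N, if the wrist force passes 120 N, or if a joint passes its speed limit or range.

### The arm

A 6-joint arm with a two-finger parallel gripper is mounted at the origin on the work surface. World frame = base frame: x ahead of the robot, y to its left, z up, the work surface at z = 0. Lengths are in m, angles in degrees, forces in N, time in s.
With the tool pointing down it reaches from about 0.375 to 0.9 m from the base axis. Payload 3.1 kg.
Tool frame: the origin (TCP) lies at the very end of the fingers, on their centre line; the grasp point (between the pads) lies 19 mm behind it (grasp_offset is the distance from the TCP to the grasp point, in m); z points along the fingers, y is the direction in which the jaws open and shut (so a half turn about z gives the same grasp; the last joint's range is limited). The gripper opens to 87 mm and grips with 3 to 60 N. Pads are 19 mm wide; open, the fingers measure 117 mm over their backs; the gripper's body (75 mm by 190 mm) begins 51 mm behind the grasp point.
Start: joints at [59.674, 30.224, 82.088, -0, 67.689, -10.227], TCP at [0.215, 0.587, 0.223] pointing down, gripper open.
Joint ranges: [-176.69, 176.69], [-43.24, 126.21], [12.49, 139.97], [-82, 262], [0, 151.66], [-163.58, 163.58]. Speed limits (degrees/s): [159.86, 159.86, 180, 180, 180, 180].

### API

Orientations are given as a 3x3 rotation matrix whose columns are the frame's x, y, z axes.
In Python, from rig import * gives the robot as it stands. The module is installed in compiled form; this text tells all that it offers.
- The arm moves only by the tool play_rows, never from a script. Its argument "plan" is a list that holds one entry, the list of rows, each a list of 7 numbers: the shift along the world's x, y, z each as a share of 5 cm, from -1 to 1, then the turn, a rotation vector about the world's x, y, z each as a share of pi rad, from -1 to 1, then the gripper's target within -1 to 1 (fully open at 1, half-way at 0, shut at -1). A call has 1 to 12 rows; each row shifts and turns the commanded pose from where the row before left it; what a row does not reach is not made up. A row lasts 1/10 s, in which the tool goes at most 50 mm and 8.59 degrees, less where a joint would pass 70% of its speed; a pose out of reach is approached as far as the arm can. A call with a number of a shift or a turn outside -1 to 1 is refused whole. A call with a gripper value outside its range is refused whole. The fingers move at their own pace and stop on an object; the grip force is fixed at half the most. Time passes only in rows, so rows that do not move let the fingers close. It gives the time, the measured TCP pose, the force and the opening at its end, in the units of the state.
- read_state(): the state, without advancing time (a new reading comes with each control period).
- capture(name): name is "scene" or "top" or "wrist"; returns the picture (420x560x3 uint8, red, green, blue); there is no depth.
- camera_params(name): a dict with "intrinsics" (3x3 intrinsics, pixels), "R" (3x3) and "t" (3): a world point X has camera coordinates R X + t; the wrist camera has in their place "mount" (4x4, takes a point from camera to tool coordinates, whose origin is the TCP and whose axes are the flange's). Camera axes: x right, y down, z forward; pixel columns grow to the right and rows downward; lengths in m; the calibration is good to about 2 mm. The wrist camera is an equidistant fisheye: a pixel r from the principal point sees the ray r / f radians off the axis. A picture is of the moment at which its call begins: read the wrist's pose just before it. camera_params takes no time and is no camera call.
- hand_in(): hands the job in, once; it reports no verdict.
The state is a dict: "time_s": time; "joint_positions": joint angles; "qvel": joint speeds; "tau": joint torques, N m; "position": TCP position; "tcp_rot": TCP orientation; "force": force on the tool from outside, world axes, zero at the start; "moment": the same for the moment, N m; "opening": opening from 0.0 (shut) to 1.0 (fully open).
Only numpy, scipy, OpenCV 4.12 (cv2) and the standard library are available. Lean on these libraries where they do the work, as an engineer would, in place of code of your own. Each camera call takes 0.05 s, during which the arm holds its last target. There are 200 camera calls.

## Working session

There is one attempt and no reset: what is moved stays moved. The work goes in short steps, Python scripts to look and compute and a tool call to move; the robot and the scene stay as the last step left them, time stands still between calls to the robot, and variables do not carry over. Pictures are saved under pics/ and viewed, about 8 in all and at most 12, crops included, and the job is handed in when it is done.

Besides the shell and the picture viewer there is one more tool, called after "Emit:" in YAML: its name, and indented under it one key for each argument. play_rows: Moves the arm, as the interface text tells. Its arguments: {"type":"object","properties":{"plan":{"type":"array"}},"required":["plan"]}

```bash
mkdir -p pics; python3 - <<'E'
from rig import *
import cv2,numpy as np
for n in("scene","top"):
    im=capture(n); cv2.imwrite(f"pics/{n}0.png",im[:,:,::-1])
    p=camera_params(n); print(n,np.round(p["intrinsics"],1).tolist(),np.round(p["R"],3).tolist(),np.round(p["t"],3).tolist())
p=camera_params("wrist");print(p)
s=read_state();print(s)
E
```

```text
scene [[429.1, 0.0, 282.7], [0.0, 429.1, 205.6], [0.0, 0.0, 1.0]] [[-0.399, 0.917, 0.006], [0.736, 0.324, -0.594], [-0.547, -0.232, -0.804]] [0.241, -0.327, 1.407]
top [[441.9, 0.0, 280.4], [0.0, 441.9, 207.6], [0.0, 0.0, 1.0]] [[-0.044, -0.999, 0.002], [-0.972, 0.042, -0.23], [0.23, -0.012, -0.973]] [0.006, 0.523, 1.112]
{'intrinsics': array([[325.1922621 ,   0.        , 273.12389796],
       [  0.        , 325.1922621 , 210.51451935],
       [  0.        ,   0.        ,   1.        ]]), 'mount': array([[ 1.55299790e-04, -9.61790075e-01, -2.73787924e-01,
         7.48991371e-02],
       [ 9.99999712e-01, -5.39635690e-05,  7.56795138e-04,
        -3.97458618e-04],
       [-7.42652626e-04, -2.73787963e-01,  9.61789790e-01,
        -1.63379882e-01],
       [ 0.00000000e+00,  0.00000000e+00,  0.00000000e+00,
         1.00000000e+00]])}
{'time_s': 0.1, 'joint_positions': array([ 5.96743530e+01,  3.02730038e+01,  8.21472126e+01,  5.40875287e-04,
        6.76878603e+01, -1.02250967e+01]), 'qvel': array([-0.03302421, -0.17562068, -0.07748069, -0.0504466 , -0.00040524,
        0.04748643]), 'tau': array([ 6.07155448e-05, -4.40983129e+01, -1.77151394e+01,  6.34981901e-02,
        5.34212042e-02, -4.94803908e-05]), 'position': array([0.2144159 , 0.58639675, 0.22168646]), 'tcp_rot': array([[-9.39089552e-01,  3.43671197e-01, -9.59955360e-04],
       [ 3.43672366e-01,  9.39088211e-01, -1.62378337e-03],
       [ 3.43435189e-04, -1.85478813e-03, -9.99998221e-01]]), 'force': array([ 0.21979925, -0.00058278,  0.04875499]), 'moment': array([ 0.02903834,  0.04551262, -0.02345753]), 'opening': 0.997015185129221}
```

View pics/scene0.png

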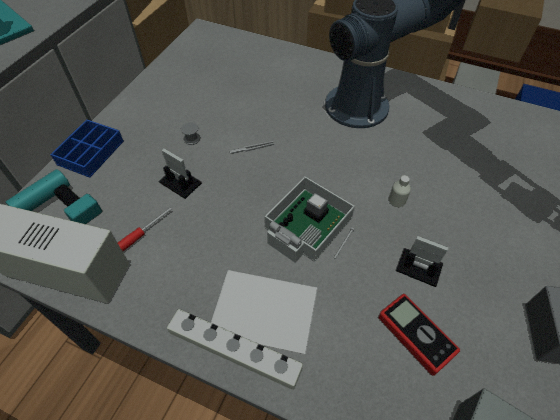

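View pics/top0.png

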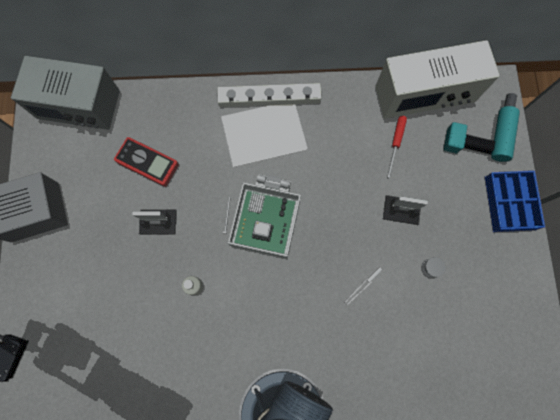

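The overview shows the chassis at about top (265,220), and stands at top (155,220) and (405,208). In the scene view the stand at (422,262) seems to hold the leaf with the knuckle. I'll enlarge these areas.

```bash
python3 - <<'E'
import cv2,numpy as np
s=cv2.imread("pics/scene0.png");t=cv2.imread("pics/top0.png")
c=lambda im,x,y,w,h,k:cv2.resize(im[y:y+h,x:x+w],None,fx=k,fy=k,interpolation=cv2.INTER_CUBIC)
A=np.hstack([c(t,220,170,90,90,4),c(t,130,200,55,45,8)[:360]])
B=np.hstack([c(s,390,230,60,60,4),c(s,150,145,60,60,4),c(s,260,170,80,60,4)])
W=800
pad=lambda a:cv2.copyMakeBorder(a,0,0,0,max(0,W-a.shape[1]),cv2.BORDER_CONSTANT)
print(A.shape,B.shape)
cv2.imwrite("pics/m1.png",np.vstack([pad(A),pad(B)]))
E
```

```text
(360, 800, 3) (240, 800, 3)
```

View pics/m1.png

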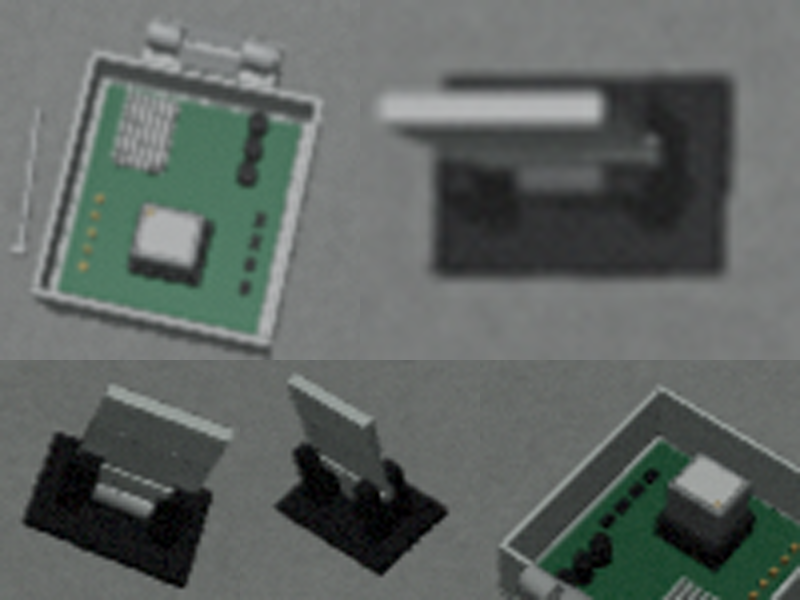

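The mosaic confirms stand_a: the round knuckle leaf stands at +y, left in the top view. The upper left crop gives the chassis rim corners; the upper right crop gives the leaf top edge and base corners.

```bash
cat > h.py <<'E'
from rig import *
import cv2,numpy as np
def ray(name,uv,st=None):
    p=camera_params(name);K=p["intrinsics"]
    d=np.array([(uv[0]-K[0,2])/K[0,0],(uv[1]-K[1,2])/K[1,1],1.0])
    if name!="wrist":
        return -p["R"].T@p["t"],p["R"].T@d
    r=np.hypot(d[0],d[1]); d=np.array([d[0]/r*np.sin(r),d[1]/r*np.sin(r),np.cos(r)])
    M=p["mount"];R=np.array(st["tcp_rot"])
    return np.array(st["position"])+R@M[:3,3],R@M[:3,:3]@d
def plane(name,uv,z,st=None):
    o,d=ray(name,uv,st);return o+d*(z-o[2])/d[2]
def proj(X,st):
    p=camera_params("wrist");K=p["intrinsics"];M=p["mount"];R=np.array(st["tcp_rot"])
    c=M[:3,:3].T@(R.T@(np.array(X)-st["position"])-M[:3,3])
    a=np.arctan2(np.hypot(c[0],c[1]),c[2]);s=a/np.hypot(c[0],c[1])
    return np.array([K[0,0]*c[0]*s+K[0,2],K[1,1]*c[1]*s+K[1,2]])
E
python3 - <<'E'
from h import *
def T(pts,k,o,z):
    return np.array([plane("top",((x+.5)/k-.5+o[0],(y+.5)/k-.5+o[1]),z) for x,y in pts])
def show(n,P):
    print(n,np.round(P,4).tolist(),"mean",P.mean(0).round(4))
    for i in range(len(P)):
        d=P[(i+1)%len(P)]-P[i];print("  ",np.linalg.norm(d).round(4),np.degrees(np.arctan2(d[1],d[0])).round(2))
show("rim",T([(93,50),(323,102),(270,350),(33,293)],4,(220,170),.055))
show("knuck",T([(163,32),(262,52)],4,(220,170),.08))
show("mod",T([(140,205),(209,210),(199,262),(133,255)],4,(220,170),.069))
show("leaf",T([(378,95),(603,95),(603,125),(378,125)],8,(85,200),.115))
show("base",T([(443,75),(735,77),(725,273),(433,273)],8,(85,200),.008))
E
```

```text
rim [[0.5989, 0.081, 0.055], [0.5559, -0.0724, 0.055], [0.391, -0.0289, 0.055], [0.435, 0.1242, 0.055]] mean [0.4952 0.026  0.055 ]
   0.1593 -105.68
   0.1705 165.25
   0.1594 73.95
   0.1695 -14.78
knuck [[0.6018, 0.0325, 0.08], [0.5852, -0.0324, 0.08]] mean [0.5935 0.     0.08  ]
   0.067 -104.37
   0.067 75.63
mod [[0.4878, 0.0518, 0.069], [0.4825, 0.0069, 0.069], [0.4484, 0.0147, 0.069], [0.4549, 0.0574, 0.069]] mean [0.4684 0.0327 0.069 ]
   0.0453 -96.72
   0.035 167.05
   0.0431 81.38
   0.0334 -9.57
leaf [[0.516, 0.3581, 0.115], [0.5129, 0.2873, 0.115], [0.5032, 0.2871, 0.115], [0.5063, 0.3578, 0.115]] mean [0.5096 0.3226 0.115 ]
   0.0709 -92.49
   0.0097 -178.93
   0.0707 87.51
   0.0097 1.9
base [[0.548, 0.3714, 0.008], [0.5429, 0.2704, 0.008], [0.4741, 0.2731, 0.008], [0.4785, 0.3728, 0.008]] mean [0.5109 0.3219 0.008 ]
   0.1012 -92.89
   0.0688 177.74
   0.0999 87.5
   0.0696 -1.15
```

Emit:
play_rows:
  plan:
    - [[0.38, -0.85, 0, 0, 0, -0.0393, -1], [0.38, -0.85, 0, 0, 0, -0.0393, -1], [0.38, -0.85, 0, 0, 0, -0.0393, -1], [0.38, -0.85, 0, 0, 0, -0.0393, -1], [0.38, -0.85, 0, 0, 0, -0.0393, -1], [0.38, -0.85, 0, 0, 0, -0.0393, -1], [0.38, -0.85, 0, 0, 0, -0.0393, -1], [0.38, -0.85, 0, 0, 0, -0.0393, -1], [0.38, -0.85, 0, 0, 0, -0.0393, -1], [0.38, -0.85, 0, 0, 0, -0.0393, -1], [0.38, -0.85, 0, 0, 0, -0.0393, -1], [0.38, -0.85, 0, 0, 0, -0.0393, -1]]

```text
time_s: 1.3
position: [0.443, 0.0751, 0.2224]
tcp_rot: [[0.264, 0.965, -0.0], [0.965, -0.264, 0.0], [0.0, -0.0, -1.0]]
force: [0.1, 0.9, 0.9]
opening: 0.032
```

Emit:
play_rows:
  plan:
    - [[0.38, -0.75, 0, 0, 0, 0, -1], [0, 0, 0, 0, 0, 0, -1], [0, 0, 0, 0, 0, 0, -1], [0, 0, 0, 0, 0, 0, -1]]

```text
time_s: 1.7
position: [0.4606, 0.0402, 0.2222]
tcp_rot: [[0.258, 0.966, -0.002], [0.966, -0.258, 0.001], [0.0, -0.002, -1.0]]
force: [-0.1, -0.2, 0.1]
opening: 0.004
```

```bash
python3 - <<'E'
from h import *
s=read_state();im=capture("wrist");print(s["position"],s["tcp_rot"])
b=im[:,:,::-1].copy()
np.save("w1.npy",im)
R=lambda a:np.array([[np.cos(a),-np.sin(a)],[np.sin(a),np.cos(a)]])
for X,z in[((-.03,0),.069),((.101,0),.073),((.085,.08),.055),((.085,-.08),.055),((-.085,-.08),.055),((-.085,.08),.055),((.101,.043),.073),((.101,-.043),.073)]:
    w=np.r_[np.array([.495,.026])+R(np.radians(-15))@X,z];u=proj(w,s);print(w.round(4),u.round(1))
    cv2.circle(b,tuple(int(v) for v in u),2,(0,0,255),-1)
cv2.imwrite("pics/w1.png",cv2.resize(b,(784,588),interpolation=cv2.INTER_CUBIC))
E
```

```text
[0.46056989 0.04023544 0.22215431] [[ 2.57969826e-01  9.66151044e-01 -1.93124535e-03]
 [ 9.66152968e-01 -2.57969091e-01  6.24592352e-04]
 [ 1.05248945e-04 -2.02700440e-03 -9.99997940e-01]]
[0.466  0.0338 0.069 ] [280.2 200.6]
[ 5.926e-01 -1.000e-04  7.300e-02] [404.8 202.2]
[0.5978 0.0813 0.055 ] [389.8 124. ]
[ 0.5564 -0.0733  0.055 ] [378.1 265. ]
[ 0.3922 -0.0293  0.055 ] [230.7 266.4]
[0.4336 0.1253 0.055 ] [225.9 120.6]
[0.6037 0.0414 0.073 ] [408.3 161.5]
[ 0.5814 -0.0417  0.073 ] [400.3 240.6]
```

View pics/w1.png

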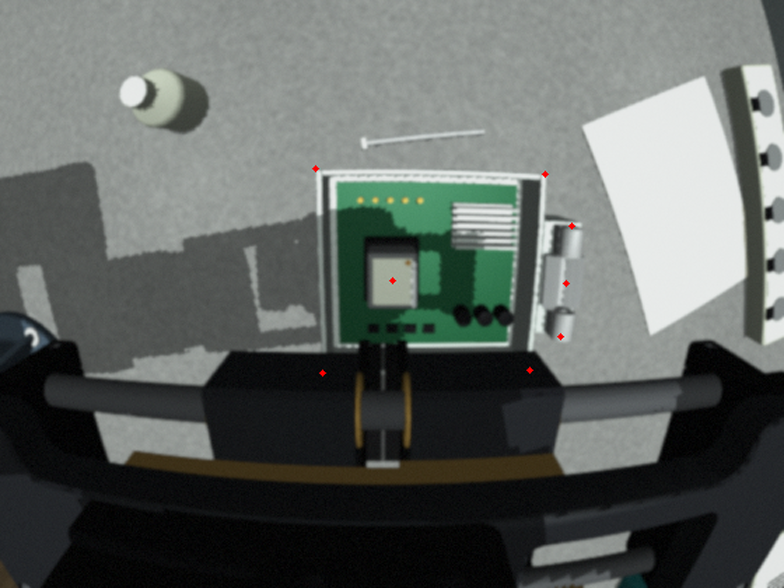

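The wrist picture agrees with the estimate to about 2–3 mm: module top is at (392,280) and both knuckles are seen near (568,240) and (563,325). Next, push the module.

Emit:
play_rows:
  plan:
    - [[0.05, -0.06, -0.7, 0, 0, 0, -1], [0.05, -0.06, -0.7, 0, 0, 0, -1], [0, 0, -0.7, 0, 0, 0, -1], [0, 0, -0.6, 0, 0, 0, -1], [0, 0, -0.1, 0, 0, 0, -1], [0, 0, -0.1, 0, 0, 0, -1], [0, 0, -0.08, 0, 0, 0, -1], [0, 0, -0.06, 0, 0, 0, -1], [0, 0, 0, 0, 0, 0, -1]]

```text
time_s: 2.65
position: [0.4672, 0.0335, 0.0712]
tcp_rot: [[0.258, 0.966, 0.002], [0.966, -0.258, -0.0], [0.0, 0.002, -1.0]]
force: [0.3, -0.2, 0.0]
opening: 0.007
```

Emit:
play_rows:
  plan:
    - [[0, 0, -0.04, 0, 0, 0, -1], [0, 0, -0.04, 0, 0, 0, -1], [0, 0, -0.04, 0, 0, 0, -1], [0, 0, -0.04, 0, 0, 0, -1], [0, 0, -0.04, 0, 0, 0, -1], [0, 0, 0, 0, 0, 0, -1]]

```text
time_s: 3.25
position: [0.4672, 0.0333, 0.0609]
tcp_rot: [[0.259, 0.966, 0.001], [0.966, -0.259, -0.0], [0.0, 0.001, -1.0]]
force: [-0.1, 0.3, 3.7]
opening: 0.008
```

Emit:
play_rows:
  plan:
    - [[0, 0, -0.02, 0, 0, 0, -1], [0, 0, -0.02, 0, 0, 0, -1], [0, 0, 0, 0, 0, 0, -1]]

```text
time_s: 3.55
position: [0.4673, 0.0333, 0.0607]
tcp_rot: [[0.259, 0.966, 0.002], [0.966, -0.259, -0.0], [0.0, 0.002, -1.0]]
force: [-2.0, 0.1, 21.3]
opening: 0.005
```

The module hit its hard stop: z 0.0607, and the force jumped to 21 N. Next, move to the leaf.

Emit:
play_rows:
  plan:
    - [[0, 0, 0.8, 0, 0, 0, -1], [0, 0, 0.8, 0, 0, 0, 0], [0, 0, 0.9, 0, 0, 0, 1], [0.12, 0.82, 0, 0, 0, 0.01, 1], [0.12, 0.82, 0, 0, 0, 0.01, 1], [0.12, 0.82, 0, 0, 0, 0.01, 1], [0.12, 0.82, 0, 0, 0, 0.01, 1], [0.12, 0.82, 0, 0, 0, 0.01, 1], [0.12, 0.82, 0, 0, 0, 0.01, 1], [0.12, 0.82, 0, 0, 0, 0.01, 1], [0, 0, 0, 0, 0, 0, 1], [0, 0, 0, 0, 0, 0, 1]]

```text
time_s: 4.75
position: [0.508, 0.3208, 0.1829]
tcp_rot: [[0.04, 0.999, -0.001], [0.999, -0.04, -0.001], [-0.001, -0.001, -1.0]]
force: [-1.0, -0.6, 0.4]
opening: 0.926
```

```bash
python3 - <<'E'
from h import *
s=read_state();im=capture("wrist");print(s["position"],s["tcp_rot"])
b=im[:,:,::-1].copy()
cv2.imwrite("w2.png",b)
R=lambda a:np.array([[np.cos(a),-np.sin(a)],[np.sin(a),np.cos(a)]])
us=[]
for X in[(.0045,.035),(-.0045,.035),(.0045,-.035),(-.0045,-.035)]:
    w=np.r_[np.array([.510,.3225])+R(np.radians(-2.4))@X,.115];u=proj(w,s);print(w.round(4),u.round(1));us.append(u)
m=np.mean(us,0).astype(int);print(m)
x0,y0=m[0]-65,m[1]-50
c=cv2.resize(b[y0:y0+100,x0:x0+130],None,fx=6,fy=6,interpolation=cv2.INTER_CUBIC);print(x0,y0)
cv2.imwrite("pics/w2.png",c)
E
```

```text
[0.5079978  0.3207909  0.18285618] [[ 0.03973002  0.99920967 -0.00124552]
 [ 0.99920981 -0.03973138 -0.00108541]
 [-0.00113403 -0.00120142 -0.99999864]]
[0.516  0.3573 0.115 ] [282.3 173.2]
[0.507  0.3577 0.115 ] [269.8 173.1]
[0.513  0.2873 0.115 ] [281.3 262.3]
[0.504  0.2877 0.115 ] [269.8 262.3]
[275 217]
210 167
```

View pics/w2.png

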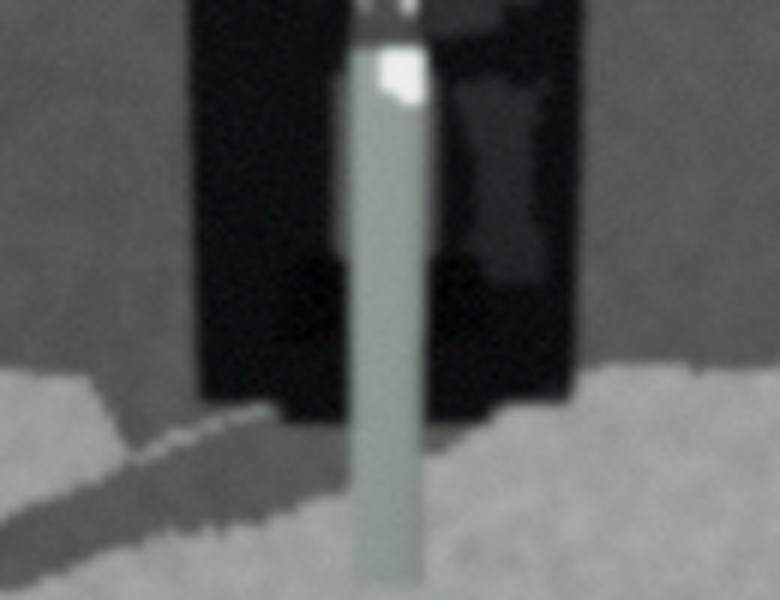

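The close view shows the leaf top edge at image columns 268–281 and rows 174–264. It is centred within 1 mm of the tool and parallel, so I'll descend and grip.

Emit:
play_rows:
  plan:
    - [[0.02, 0.01, -0.6, 0, 0, 0, 1], [0, 0, -0.6, 0, 0, 0, 1], [0, 0, -0.5, 0, 0, 0, 1], [0, 0, -0.36, 0, 0, 0, 1], [0, 0, 0, 0, 0, 0, 1], [0, 0, 0, 0, 0, 0, -1], [0, 0, 0, 0, 0, 0, -1], [0, 0, 0, 0, 0, 0, -1], [0, 0, 0, 0, 0, 0, -1], [0, 0, 0, 0, 0, 0, -1], [0, 0, 0, 0, 0, 0, -1], [0, 0, 0, 0, 0, 0, -1]]

```text
time_s: 6.0
position: [0.5097, 0.321, 0.0807]
tcp_rot: [[0.042, 0.999, 0.0], [0.999, -0.042, 0.0], [0.0, 0.0, -1.0]]
force: [-0.2, -0.1, 0.5]
opening: 0.448
```

Emit:
play_rows:
  plan:
    - [[0, 0, 0, 0, 0, 0, -1], [0, 0, 0, 0, 0, 0, -1], [0, 0, 0, 0, 0, 0, -1], [0, 0, 0, 0, 0, 0, -1]]

```text
time_s: 6.4
position: [0.5097, 0.3209, 0.0805]
tcp_rot: [[0.042, 0.999, -0.0], [0.999, -0.042, -0.0], [-0.0, -0.0, -1.0]]
force: [0.8, -1.1, -0.4]
opening: 0.099
```

Emit:
play_rows:
  plan:
    - [[0, 0, 0.2, 0, 0, 0, -1], [0, 0, 0.4, 0, 0, 0, -1], [0, 0, 0.6, 0, 0, 0, -1], [0, 0, 0.6, 0, 0, 0, -1], [0, 0, 0.4, 0, 0, 0, -1], [0, 0, 0.2, 0, 0, 0, -1], [0, 0, 0, 0, 0, 0, -1]]

```text
time_s: 7.1
position: [0.5105, 0.3213, 0.2023]
tcp_rot: [[0.042, 0.999, 0.003], [0.999, -0.042, 0.001], [0.001, 0.003, -1.0]]
force: [-0.0, 0.3, -1.3]
opening: 0.102
```

Emit:
play_rows:
  plan:
    - [[0.1, -0.4, 0, 0, 0, -0.007, -1], [0.14, -0.55, 0, 0, 0, -0.007, -1], [0.18, -0.7, 0, 0, 0, -0.007, -1], [0.2, -0.75, 0, 0, 0, -0.007, -1], [0.2, -0.75, 0, 0, 0, -0.007, -1], [0.2, -0.75, 0, 0, 0, -0.007, -1], [0.2, -0.75, 0, 0, 0, -0.007, -1], [0.2, -0.7, 0, 0, 0, -0.007, -1], [0.15, -0.55, 0, 0, 0, -0.007, -1], [0.14, -0.37, 0, 0, 0, -0.007, -1], [0.05, -0.1, 0, 0, 0, 0, -1], [0, 0, 0, 0, 0, 0, -1]]

```text
time_s: 8.3
position: [0.5976, 0.0024, 0.1997]
tcp_rot: [[0.259, 0.966, -0.001], [0.966, -0.259, 0.001], [0.0, -0.002, -1.0]]
force: [-0.6, -0.3, -1.4]
opening: 0.102
```

Emit:
play_rows:
  plan:
    - [[0, 0, 0, 0, 0, 0, -1], [0, 0, 0, 0, 0, 0, -1], [0, 0, 0, 0, 0, 0, -1]]

```text
time_s: 8.6
position: [0.5973, 0.0037, 0.2006]
tcp_rot: [[0.257, 0.966, -0.0], [0.966, -0.257, 0.0], [0.0, -0.0, -1.0]]
force: [0.5, 0.8, -0.8]
opening: 0.103
```

```bash
python3 - <<'E'
from h import *
s=read_state();print(s["position"],s["tcp_rot"],s["opening"],s["force"])
c=lambda im,x,y,w,h,k:cv2.resize(im[y:y+h,x:x+w,::-1],None,fx=k,fy=k,interpolation=cv2.INTER_CUBIC)
w=capture("wrist");sc=capture("scene")
for n,i in(("w3",w),("s3",sc)):cv2.imwrite(n+".png",i[:,:,::-1])
u=proj([.5926,-.0001,.073],s);print(u)
for y in(.032,-.032):
    a=np.radians(-15);print(proj([.5926-np.sin(a)*y,-.0001+np.cos(a)*y,.082],s))
cv2.imwrite("pics/m3.png",np.hstack([c(w,180,110,200,200,2),c(sc,230,130,133,133,3)[:400,:400]]))
E
```

```text
[0.59733916 0.00373652 0.2005957 ] [[ 2.56871956e-01  9.66445388e-01 -3.31286775e-04]
 [ 9.66445429e-01 -2.56871874e-01  2.70001002e-04]
 [ 1.75842969e-04 -3.89526275e-04 -9.99999909e-01]] 0.10311215986441219 [ 0.47932189  0.84195027 -0.82953064]
[269.19603668 207.35913186]
[269.05310581 174.89023231]
[269.13663987 243.08246157]Traceback (most recent call last):
  File "<stdin>", line 9, in <module>
    return _nx.concatenate(arrs, 1, dtype=dtype, casting=casting)
           ~~~~~~~~~~~~~~~^^^^^^^^^^^^^^^^^^^^^^^^^^^^^^^^^^^^^^^
ValueError: all the input array dimensions except for the concatenation axis must match exactly, but along dimension 0, the array at index 0 has size 400 and the array at index 1 has size 399
```

```bash
python3 - <<'E'
import cv2,numpy as np
c=lambda im,x,y,w,h,k:cv2.resize(im[y:y+h,x:x+w],None,fx=k,fy=k,interpolation=cv2.INTER_CUBIC)
w=cv2.imread("w3.png");s=cv2.imread("s3.png")
cv2.imwrite("pics/m3.png",np.hstack([c(w,223,110,100,200,4)[:,:],cv2.copyMakeBorder(c(s,240,130,100,133,4),0,268,0,0,0)])[:600])
E
```

```text
(no output)
```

View pics/m3.png

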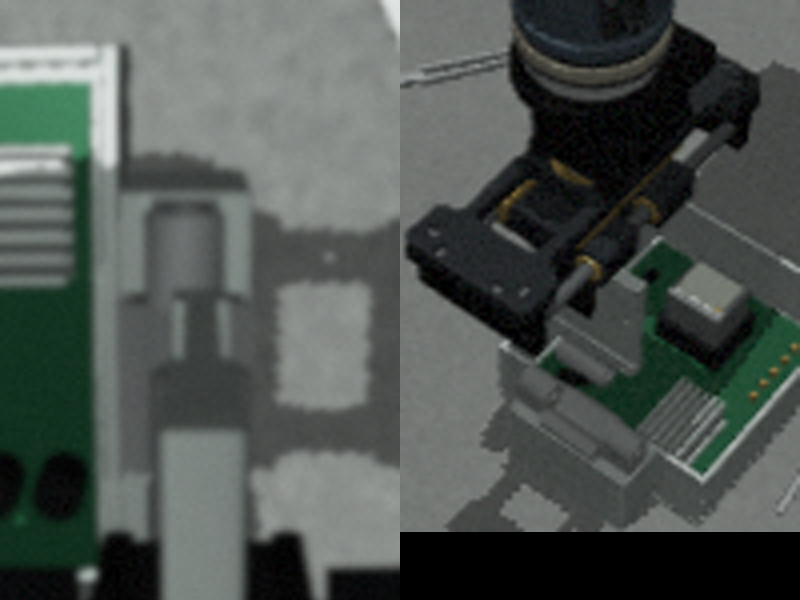

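The wrist crop shows the +y fixed knuckle at columns 260–278 (centre 269.1, as predicted) and rows about 161–183. The leaf rail is centred at column 273.8. I'll check the y offset of the hinge numerically, then shift.

```bash
python3 - <<'E'
from h import *
s=read_state();a=np.radians(-15)
for y in(.043,.021,.045):
  for z in (.082,.073,.055):
    print(y,z,proj([.5926-np.sin(a)*y,-.0001+np.cos(a)*y,z],s).round(1))
g=cv2.imread("w3.png")[:,:,1]
print(g[150:190,266:272].mean(1).round().astype(int))
for r in (168,172,176): print(g[r,252:290])
l=np.array([np.array(proj([*(np.array(s["position"][:2])+y*np.array([.257,.966])),.2346],s)) for y in (.035,)]);print(l, g[200:235,270:276].mean(1).astype(int))
E
```

```text
0.043 0.082 [268.6 162.1]
0.043 0.073 [268.8 160.8]
0.043 0.055 [269.  158.5]
0.021 0.082 [268.7 186.7]
0.021 0.073 [268.8 184.7]
0.021 0.055 [269.  181.1]
0.045 0.082 [268.6 159.8]
0.045 0.073 [268.8 158.6]
0.045 0.055 [269.  156.4]
[ 80  75  70  65  64  64  69  86 105 104  87  76  79  86  98 107 110 109
 111 110 110 109 110 110 109 109 109 108 108 108 107 100  87  75  76  88
  96  96  96  94]
[123 125 130 129 131 132 117  94  82  82  87  95 101 105 107 112 114 115
 108 108 106  99  92  87  83  80  92 111 130 137 137 136 129 113  90  80
  79  76]
[121 127 131 131 131 129 119  98  83  82  90  95 101 108 110 111 114 112
 108 108 103  95  90  87  81  75  89 114 129 138 137 134 126 108  86  77
  71  73]
[120 123 128 128 130 130 118  98  83  83  92  95 101 105 109 114 110 108
 107 104 102  95  93  87  77  76  90 112 129 135 138 134 126 108  84  77
  78  76]
[[273.08306044 216.96008476]] [ 63  63  63  62  63  63  64  62  62  62  61  63  64  64  65  67  75  96
 116 129 133 134 133 133 133 133 133 132 134 132 132 132 132 133 133]
```

Emit:
play_rows:
  plan:
    - [[-0.094, -0.076, 0, 0, 0, 0, -1], [0, 0, -0.2, 0, 0, 0, -1], [0, 0, -0.3, 0, 0, 0, -1], [0, 0, -0.3, 0, 0, 0, -1], [0, 0, -0.2, 0, 0, 0, -1], [0, 0, -0.05, 0, 0, 0, -1], [0, 0, 0, 0, 0, 0, -1], [0, 0, 0, 0, 0, 0, -1]]

```text
time_s: 9.5
position: [0.5935, -0.0015, 0.1485]
tcp_rot: [[0.259, 0.966, 0.001], [0.966, -0.259, -0.0], [0.0, 0.001, -1.0]]
force: [0.3, -0.7, -1.8]
opening: 0.104
```

```bash
python3 - <<'E'
from h import *
s=read_state();print(s["position"],s["tcp_rot"][:,1],s["force"])
c=lambda im,x,y,w,h,k:cv2.resize(im[y:y+h,x:x+w,::-1],None,fx=k,fy=k,interpolation=cv2.INTER_CUBIC)
w=capture("wrist");sc=capture("scene");tp=capture("top")
cv2.imwrite("w4.png",w[:,:,::-1])
print(proj([.5926,-.0001,.073],s))
cv2.imwrite("pics/m4.png",np.hstack([c(w,223,140,100,120,4),c(sc,255,195,66,80,6)]))
E
```

```text
[ 0.593521   -0.00151076  0.14848244] [ 0.96596312 -0.25867764  0.0010638 ] [ 0.28914014 -0.73932348 -1.79991298]
[271.29354623 217.60615951]
```

View pics/m4.png

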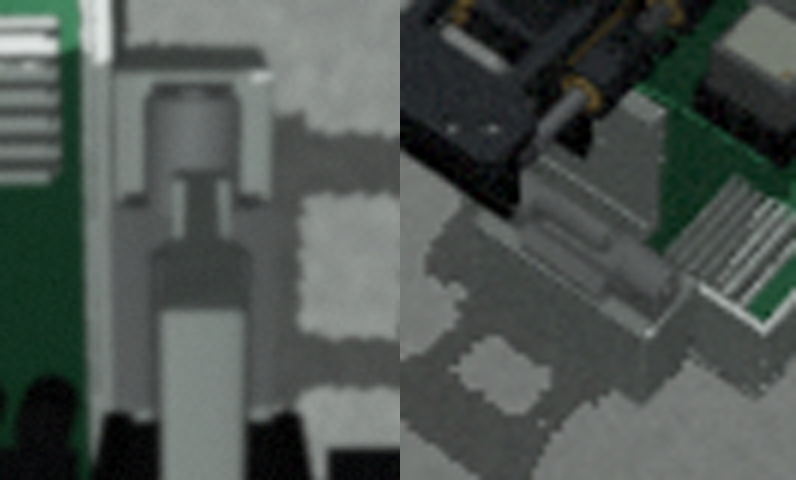

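The wrist view shows the fixed knuckle centred at column 271.3 and the leaf at 273.8, so the leaf is about 1.4 mm too far in chassis +x. I'll shift it and lower slowly.

Emit:
play_rows:
  plan:
    - [[-0.022, 0.026, 0, 0, 0, 0, -1], [0, 0, -0.05, 0, 0, 0, -1], [0, 0, -0.05, 0, 0, 0, -1], [0, 0, -0.04, 0, 0, 0, -1], [0, 0, -0.04, 0, 0, 0, -1], [0, 0, -0.03, 0, 0, 0, -1], [0, 0, 0, 0, 0, 0, -1], [0, 0, 0, 0, 0, 0, -1]]

```text
time_s: 10.45
position: [0.5919, -0.0001, 0.1375]
tcp_rot: [[0.259, 0.966, -0.0], [0.966, -0.259, 0.0], [-0.0, -0.0, -1.0]]
force: [0.9, -0.7, -2.1]
opening: 0.105
```

Emit:
play_rows:
  plan:
    - [[0, 0, -0.02, 0, 0, 0, -1], [0, 0, -0.02, 0, 0, 0, -1], [0, 0, 0, 0, 0, 0, -1], [0, 0, 0, 0, 0, 0, -1]]

```text
time_s: 10.85
position: [0.5919, -0.0001, 0.1355]
tcp_rot: [[0.259, 0.966, -0.0], [0.966, -0.259, 0.0], [-0.0, -0.0, -1.0]]
force: [-0.8, -0.6, -1.4]
opening: 0.098
```

Emit:
play_rows:
  plan:
    - [[0, 0, -0.01, 0, 0, 0, -1], [0, 0, -0.01, 0, 0, 0, -1], [0, 0, 0, 0, 0, 0, -1], [0, 0, 0, 0, 0, 0, -1]]

```text
time_s: 11.25
position: [0.5919, -0.0001, 0.1345]
tcp_rot: [[0.259, 0.966, -0.0], [0.966, -0.259, 0.0], [0.0, -0.0, -1.0]]
force: [0.0, 0.2, -0.7]
opening: 0.105
```

Emit:
play_rows:
  plan:
    - [[0, 0, -0.01, 0, 0, 0, -1], [0, 0, 0, 0, 0, 0, -1], [0, 0, 0, 0, 0, 0, -1]]

```text
time_s: 11.55
position: [0.5921, -0.0001, 0.1341]
tcp_rot: [[0.259, 0.966, 0.0], [0.966, -0.259, -0.0], [0.0, 0.0, -1.0]]
force: [0.0, 0.6, -1.4]
opening: 0.103
```

Emit:
play_rows:
  plan:
    - [[0, 0, -0.01, 0, 0, 0, -1], [0, 0, 0, 0, 0, 0, -1], [0, 0, 0, 0, 0, 0, -1]]

```text
time_s: 11.85
position: [0.5923, -0.0001, 0.1339]
tcp_rot: [[0.259, 0.966, 0.001], [0.966, -0.259, -0.0], [0.0, 0.001, -1.0]]
force: [0.4, -0.3, 2.1]
opening: 0.099
```

Contact: z is stalling and the V seat pushes the tool toward +x, so I over-corrected by about 0.5 mm. I'll ease it back.

Emit:
play_rows:
  plan:
    - [[0.012, -0.003, 0, 0, 0, 0, -1], [0, 0, 0, 0, 0, 0, -1], [0, 0, 0, 0, 0, 0, -1], [0, 0, 0, 0, 0, 0, -1]]

```text
time_s: 12.25
position: [0.5925, -0.0002, 0.1339]
tcp_rot: [[0.259, 0.966, 0.0], [0.966, -0.259, 0.0], [0.0, 0.0, -1.0]]
force: [-1.9, 0.9, 5.2]
opening: 0.107
```

Emit:
play_rows:
  plan:
    - [[0, 0, -0.01, 0, 0, 0, -1], [0, 0, 0, 0, 0, 0, -1], [0, 0, 0, 0, 0, 0, -1]]

```text
time_s: 12.55
position: [0.5926, -0.0002, 0.1339]
tcp_rot: [[0.259, 0.966, 0.0], [0.966, -0.259, -0.0], [0.0, 0.0, -1.0]]
force: [-1.7, -0.1, 7.5]
opening: 0.1
```

```bash
python3 - <<'E'
from h import *
s=read_state();print(s["position"],s["tcp_rot"],s["force"],s["moment"])
c=lambda im,x,y,w,h,k:cv2.resize(im[y:y+h,x:x+w,::-1],None,fx=k,fy=k,interpolation=cv2.INTER_CUBIC)
w=capture("wrist");sc=capture("scene");tp=capture("top")
A=np.hstack([c(w,223,140,70,120,4),c(sc,255,190,86,80,6)])
cv2.imwrite("pics/m5.png",A);print(A.shape)
E
```

```text
[ 5.92577176e-01 -2.16399416e-04  1.33861771e-01] [[ 2.58551597e-01  9.65997404e-01  2.94130263e-04]
 [ 9.65997449e-01 -2.58551590e-01 -6.19546078e-05]
 [ 1.61998566e-05  3.00147546e-04 -9.99999955e-01]] [-1.6689161  -0.06638874  7.48441802] [0.04095158 0.53805352 0.00550745]
(480, 796, 3)
```

View pics/m5.png

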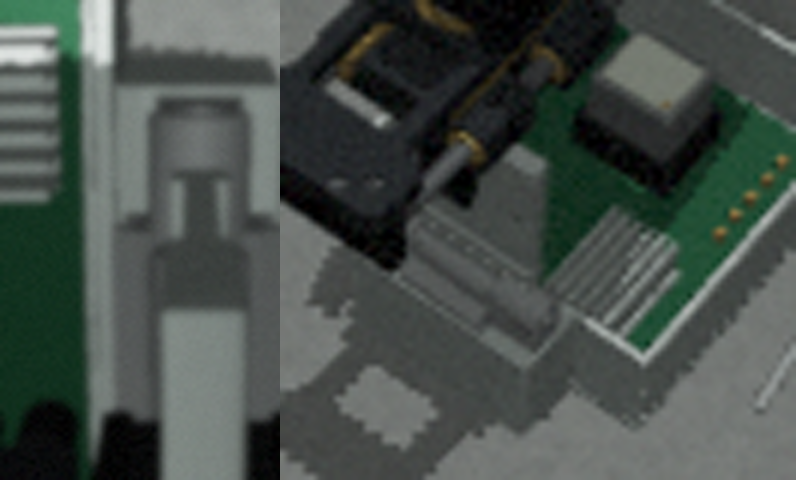

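Emit:
play_rows:
  plan:
    - [[-0.004, 0.001, 0, 0, 0, 0, -1], [0, 0, 0, 0, 0, 0, -1], [0, 0, 0, 0, 0, 0, -1], [0, 0, 0, 0, 0, 0, -1], [0, 0, 0, 0, 0, 0, -1]]

```text
time_s: 13.2
position: [0.5925, -0.0002, 0.1339]
tcp_rot: [[0.259, 0.966, 0.001], [0.966, -0.259, -0.0], [-0.0, 0.001, -1.0]]
force: [-1.4, 0.2, 7.1]
opening: 0.103
```

```bash
python3 -c "
from rig import *
s=read_state();print(s['time_s'],s['position'],s['force'],s['opening'],abs(s['qvel']).max());print(hand_in())"
```

```text
13.2 [ 5.92516643e-01 -1.83944974e-04  1.33863553e-01] [-1.37737121  0.18100562  7.09771093] 0.1029215576044078 0.081362180243625
the job is handed in; nothing more can be done
None
```

The module is pushed home, and the round-knuckle leaf sits in the hinge seat, still gripped and upright. I handed the job in at 13.2 s.

- **Module:** it stopped against its end stop at z ≈ 60.7 mm, where the force jumped to 21 N.
- **Leaf:** I took it out of the +y stand and lowered it between the chassis knuckles. My first line-up was about 0.5 mm off. When the seat pushed the leaf sideways, I moved it back.
- **Last checks:**
  - The arm was steady with the tool vertical and turned −15°, in line with the chassis.
  - The grip opening of about 9 mm matches the rail.
  - The leaf presses down into the seat with about 7 N.
  - In the scene picture its knuckle lies in line with the fixed knuckle I could see. The gripper hid the other one.
- **Did not fully agree:**
  - The tool came to rest about 0.6 mm lower than I had worked out.
  - About 1.4 N of sideways force remained.
  - I judged the position along the hinge axis only to about 1 mm, against 4 mm of clearance each side.
  - I did not look through the pin holes directly.

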